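# Draw the chipper's knife frame home with its tapered drift

### The job

The bench potato chipper has been washed and its knife frame stands loose on the bed. Slide the frame along the bed until it meets the rubber buttons. Then take the tapered drift (not the plain pin with the cross bar) from the white pin block and push it, point down, through the two offset holes of the lugs and the frame's tongue until it has pulled the frame past the rubber, hard against its two stop screws: press by feel until the drift goes tight, do not force it, leave it standing there and do not disturb the plain pin or the other things around.

Things in the scene. Friction and masses are not known exactly. Their poses are not given: they have to be found in the camera images.
- chipper: Grey and bare metal potato chipper, 376x124x132 mm, fixed. Origin: at worktop level under the nominal stop face; its -y points along the bed to the outlet, x across. Bed top z 26. End frame with window y -6 to -18. Lug pair about y -95: lower plate z 26-36 with a 13.7 mm hole, upper plate z 48-60 with a 20.4 mm hole above it; the tongue goes between. Pusher behind y 178.
- knife_frame: Loose aluminium ring with knife grid on a white foot, 88 wide, 95 high, 0.6 kg; slides between rails, 1.5 mm play, on the bed at z 26. Origin: underside, middle of its front face; -y forward. Ring y 0-22. Foot z 0-10 runs back to an upright heel, y 70-80, z 8-32, 56 wide: push there from behind. Steel tongue z 11-21, 30 wide, forward to y -109. Starts 20-34 mm short of home.
- drift: Loose polished steel taper, 88 long, 160 g, upright. Origin at the point, z up. Across: 3 at the point, 5.5 at z 4, growing 0.28 mm per mm to 21; grooved round head 25 across, z 60-88. Drawing takes 3-8 N of downward push, then it goes tight: 13-16 N is right, over 18 N forces it. Let go with the point above the lower lug it leans. Tight, the point is 2-24 mm above the worktop.
- pivot_pin: The lever's plain straight pin, 15 mm thick, 76 high, with a thin cross bar 44 mm long on top; stays in the pin block. Origin at its lower end.
- pin_block: White plastic block, 56x112x46 mm, fixed. Origin: centre of its underside. Two 17 mm holes at y +30 and -30, their floor at z 6, hold the drift and the plain pin, upright, in either order.
- lug_hole (a point): Centre of the upper lug's hole at its top face, 60 mm above the worktop. The lower lug's hole is straight below. The drift bears on the wall of these holes away from the outlet, so drawing it moves 0.14 mm towards the outlet per mm down.
- tongue_hole (a point): Centre of the 16.4 mm hole in the knife frame's tongue, at the tongue's top face (47 mm above the worktop). With the frame home it still stands 2 to 6 mm short of the lug hole, away from the outlet, so the taper stays tight. Before that up to 10 mm: the point must go in where both holes overlap.
- drift_head (a point): Centre of the flat top of the drift's head, 88 mm above its point.
- tin_1: Small food tin, 57 mm across, 72 high, origin under its centre; bystander.
- stop_face (a point): Nominal point midway between the faces of the two stop screw heads (x +-36), on the chipper's y 0, 50 mm above the worktop; they are set by hand and really stand up to 1.9 mm nearer or farther: home is wherever the frame meets them. Between them two rubber buttons (x +-22) stand 4 mm out towards the frame and take 5 N to squash flush; let go, the frame springs back 1-4 mm.

How it is judged (in metres and radians):
On the way, in this order (a step that is already met when the one before it is completed fails the run):
1. the knife frame has been slid along the bed until it meets the rubber buttons (y of knife_frame in the frame of chipper below 0.007 m), for 0.1 s.
2. the drift's point has gone down through the tongue between the lugs (z of drift in the frame of chipper below 0.034 m and horizontal distance between drift and lug_hole below 0.006 m), for 0.1 s.
At the end, for the whole second after the job is handed in: The knife frame is home (at most 3 mm short of the nominal stop face) and held tight: the drift bears on its tongue with over 8 N, more than the rubber gives. The drift stands upright (0.15 rad) within 6 mm of the lug hole's centre, its point at most 34 mm up, below the tongue; both at rest (all of step 2 and contact force between drift and knife_frame above 8 N and y of knife_frame in the frame of chipper below 0.003 m and angle between drift's own z axis and vertical below 0.15 rad and linear speed of each of knife_frame, drift below 0.01 m/s); the robot touches nothing.
It fails at once if the drift is forced: it bears on the knife frame's tongue with over 26 N (contact force between drift and knife_frame above 26 N).
It fails at once if the plain pin or the tin is knocked about (distance of any of pivot_pin, tin_1 from where it was at the start of the episode above 0.03 m).
It also fails if it takes over 64 s, if anything falls off the work surface, if the arm or the gripper's body presses on something with over 40 N, if the wrist force passes 120 N, or if a joint passes its speed limit or range.

### The arm

A 6-joint arm with a two-finger parallel gripper is mounted at the origin on a cart in front of the work surface, level with it; the furniture and walls round the work are solid. World frame = base frame: x ahead of the robot, y to its left, z up, the work surface at z = 0. Lengths are in mm, angles in degrees, forces in N, time in s.
With the tool pointing down it reaches from about 350 to 850 mm from the base axis. Payload 8.1 kg.
Tool frame: the origin (TCP) lies between the finger pads; the fingertips stand 22 mm ahead of it and the grasp point (between the pads) lies 3 mm ahead of it; z points along the fingers, y is the direction in which the jaws open and shut (so a half turn about z gives the same grasp; the last joint's range is limited). The gripper opens to 85 mm and grips with 20 to 120 N. Pads are 22 mm wide; open, the fingers measure 114 mm over their backs; the gripper's body (76 mm by 85 mm) begins 54 mm behind the grasp point. The pads swing forward as they close: fully open they stand 13 mm farther back than shut.
Start: joints at [59.565, 7.471, 85.268, -0, 87.261, -4.893], TCP at [258.688, 541.374, 253.292] pointing down, gripper open.
Joint ranges: [-169.43, 169.43], [-51.17, 129.36], [1.28, 143.12], [-76.62, 256.62], [0, 156.53], [-152.29, 152.29]. Speed limits (degrees/s): [136.94, 136.94, 159.86, 180, 180, 180].

### API

Orientations are given as [roll, pitch, yaw] about the fixed x, y, z axes, in that order (R = Rz(yaw) Ry(pitch) Rx(roll)).
In Python, from bench import r gives the robot as it stands.
- The arm moves only by the tool drive_tool, never from a script. Its argument "moves" is a list of rows, each a list of 2 entries, a list of its own where there are three numbers: the shift along the world's x, y, z in mm, then the turn about the world's z in degrees. A call has exactly 8 rows; each row is the pose to reach, as a shift and turn from the pose commanded when the call began; what a row does not reach only later rows make up. A row lasts 1/12 s, in which the tool goes at most 41.7 mm and 7.16 degrees, less where a joint would pass 70% of its speed; a pose out of reach is approached as far as the arm can. A call with a gripper value outside its range is refused whole. "fingers" is the finger opening in mm, from 0 to 85.4, set as the call begins (left out, the last holds). The fingers move at their own pace and stop on an object; "squeeze" is the grip in N (left out, the last holds). Time passes only in rows, so rows that repeat a pose let the fingers close, or fill a call up. It gives the time, the measured TCP pose, the force and the opening at its end, in the units of the state.
- r.sense(): the state, without advancing time (a new reading comes with each control period).
- r.snapshot(name): name is "side" or "top"; returns a dict with "pixels" (420x560x3 uint8, red, green, blue), "camera_matrix" (3x3 intrinsics, pixels), "xyz" and "orientation" of the camera in the world. Camera axes: x right, y down, z forward; pixel columns grow to the right and rows downward; lengths in mm; the calibration is good to about 2 mm. A picture is of the moment at which its call begins. There is no depth.
- r.hand_in(): hands the job in, once; it reports no verdict.
The state is a dict: "time": time; "joint_pos": joint angles; "qd": joint speeds; "joint_efforts": joint torques, N m; "tool_pos": TCP position; "tcp_rot": TCP orientation; "ft_force": force on the tool from outside, world axes, zero at the start; "wrist_torque": the same for the moment, N m; "finger_gap": finger opening in mm.
Only numpy, scipy, OpenCV 4.12 (cv2) and the standard library are available. Lean on these libraries where they do the work, as an engineer would, in place of code of your own. Each camera call takes 0.05 s, during which the arm holds its last target.

## Working session

There is one attempt and no reset: what is moved stays moved. The work goes in short steps, Python scripts to look and compute and a tool call to move; the robot and the scene stay as the last step left them, time stands still between calls to the robot, and variables do not carry over. Pictures are saved under pics/ and viewed, and the job is handed in when it is done.

Besides the shell and the picture viewer there is one more tool, called after ">>>" as a command line: name --argument value ..., lists and objects as JSON in quotes. drive_tool: Moves the arm, as the interface text tells. Its arguments: {"type":"object","properties":{"moves":{"type":"array","items":{"type":"array"}},"fingers":{"type":"number"},"squeeze":{"type":"number"}},"required":["moves"]}

```bash
ls; mkdir -p pics
cat > h.py <<'E'
import numpy as np,cv2,json
from bench import r
def snap(n,f):
    s=r.snapshot(n); cv2.imwrite(f'pics/{f}.png',cv2.cvtColor(s['pixels'],cv2.COLOR_RGB2BGR))
    np.savez(f'pics/{f}.npz',K=s['camera_matrix'],t=s['xyz'],o=np.array(s['orientation']),p=s['pixels'])
    return s
E
python3 - <<'E'
from h import *
for n in('side','top'):
    s=snap(n,n+'0'); print(s['camera_matrix'],s['xyz'],s['orientation'])
print(r.sense())
E
```

```text
pics
[[470.2477614    0.         284.58153012]
 [  0.         470.2477614  205.57467515]
 [  0.           0.           1.        ]] [ 316.79248663 -900.78254721  505.05995338] [-118.08984944   -0.37363749  -16.08047053]
[[494.32165971   0.         278.1970697 ]
 [  0.         494.32165971 209.20940941]
 [  0.           0.           1.        ]] [ 358.57875908 -123.48470868 1207.38515444] [-170.43283749   -1.38304734  -90.7216787 ]
{'time': 0.1, 'joint_pos': array([ 5.95659597e+01,  7.51347573e+00,  8.53236343e+01, -9.04303828e-04,
        8.72609079e+01, -4.89289968e+00]), 'qd': array([ 0.05065557, -0.12046933, -0.19120303,  0.11908632, -0.01050295,
        0.0875902 ]), 'joint_efforts': array([ 1.03930393e-03, -5.70955575e+01, -5.01939404e+01, -1.76508406e-04,
        8.30118195e-03,  6.47960474e-05]), 'tool_pos': array([258.44444497, 540.97488774, 252.3155012 ]), 'tcp_rot': array([-1.79902262e+02, -7.46037444e-03,  1.54458897e+02]), 'ft_force': array([-0.1002523 , -0.37948977, -0.86011345]), 'wrist_torque': array([-0.01437876,  0.03850418,  0.02893629]), 'finger_gap': 85.55913240407038}
```

View pics/side0.png

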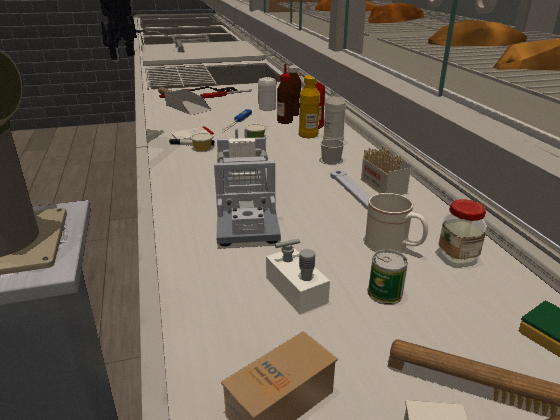

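View pics/top0.png

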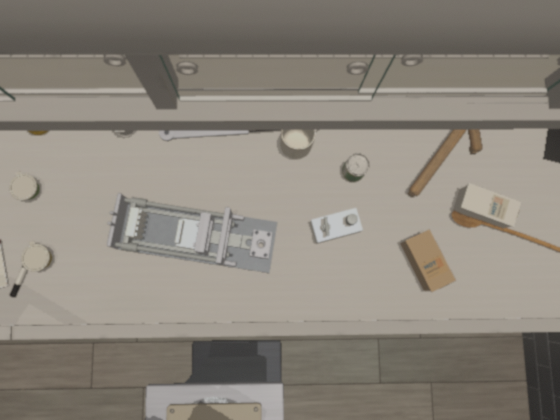

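Run:
```python
import cv2
t=cv2.imread('pics/top0.png'); s=cv2.imread('pics/side0.png')
cv2.imwrite('pics/t0a.png',cv2.resize(t[185:280,100:290],None,fx=4.2,fy=4.2,interpolation=cv2.INTER_CUBIC))
cv2.imwrite('pics/t0b.png',cv2.resize(t[140:250,300:380],None,fx=5,fy=5,interpolation=cv2.INTER_CUBIC))
cv2.imwrite('pics/s0a.png',cv2.resize(s[120:310,200:340],None,fx=3.1,fy=3.1,interpolation=cv2.INTER_CUBIC))
```

```text
(no output)
```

View pics/t0a.png

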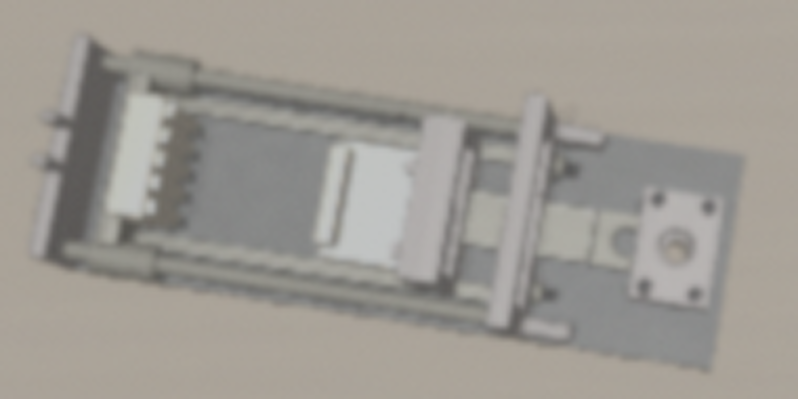

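View pics/t0b.png

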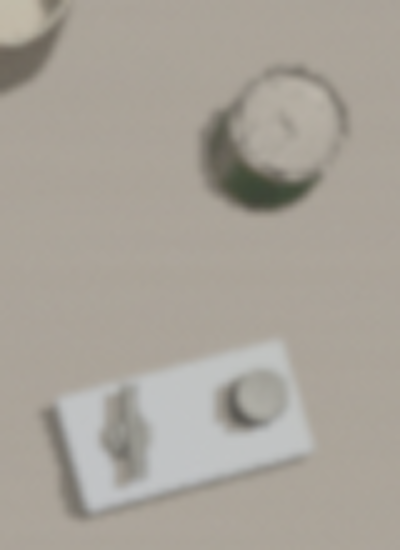

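View pics/s0a.png

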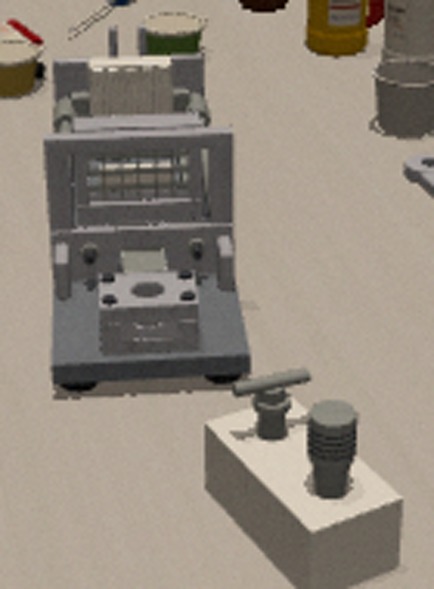

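```bash
cat >> h.py <<'E'
from scipy.spatial.transform import Rotation as Ro
class Cam:
    def __init__(s,f):
        d=np.load(f'pics/{f}.npz');s.K=d['K'];s.t=d['t'];s.R=Ro.from_euler('xyz',d['o'],degrees=True).as_matrix()
    def at(s,p,z):
        d=s.R@np.linalg.solve(s.K,[p[0],p[1],1.]);return s.t+d*(z-s.t[2])/d[2]
    def pr(s,X):
        q=s.K@(s.R.T@(np.array(X,float)-s.t));return q[:2]/q[2]
E
python3 - <<'E'
from h import *
np.set_printoptions(precision=1,suppress=True)
T=Cam('top0');S=Cam('side0')
a=lambda x,y:(x/4.2+100-.4,y/4.2+185-.4)
b=lambda x,y:(x/5+300-.4,y/5+140-.4)
s=lambda x,y:(x/3.1+200-.3,y/3.1+120-.3)
for n,p,z in [('lug',a(677,245),60),('tong',a(626,240),47),('bedR1',a(745,155),26),('bedR2',a(712,370),26),
 ('lugc',a(648,188),60),('lugc',a(722,195),60),('lugc',a(710,305),60),('lugc',a(632,298),60),
 ('drift',b(261,398),94),('pin',b(125,436),82),('blk',b(55,405),46),('blk',b(280,340),46),('blk',b(313,447),46),('blk',b(88,515),46),('tin',b(290,122),72),
 ('heelL',a(338,145),58),('heelR',a(322,243),58),('ringBL',a(424,115),121),('ringBR',a(400,277),121),
 ('endTopF',a(548,97),132),('endBotF',a(512,325),132),('endTopB',a(528,93),132),('endBotB',a(488,325),132)]: print(n,T.at(p,z))
print('side lug',S.at(s(149,290),60),'drift',S.at(s(333,413),94),'bed',S.at(s(248,352),26),S.at(s(53,365),26))
E
```

```text
lug [ 472.5 -112.1   60. ]
tong [476.9 -83.5  47. ]
bedR1 [ 527.3 -151.2   26. ]
bedR2 [ 404.9 -131.1   26. ]
lugc [504.4 -96.2  60. ]
lugc [ 500.1 -137.3   60. ]
lugc [ 439.1 -130.1   60. ]
lugc [443.4 -87.1  60. ]
drift [ 521.4 -320.7   94. ]
pin [ 506.  -259.3   82. ]
blk [ 525.9 -230.7   46. ]
blk [ 556.3 -339.4   46. ]
blk [ 504.6 -353.1   46. ]
blk [ 473.3 -245.1   46. ]
tin [ 657.  -343.4   72. ]
heelL [530.4  76.2  58. ]
heelR [475.8  83.9  58. ]
ringBL [536.6  20.4 121. ]
ringBR [451.2  31.7 121. ]
endTopF [543.8 -45.7 132. ]
endBotF [424.9 -27.7 132. ]
endTopB [546.  -35.3 132. ]
endBotB [425.  -15.4 132. ]
side lug [ 472.6 -111.8   60. ] drift [ 523.1 -321.8   94. ] bed [ 527.5 -146.7   26. ] [ 407.2 -129.3   26. ]
```

>>> drive_tool --moves '[[[10, -18, 0], -3], [[26, -45, 0], -8], [[42, -72, 0], -13], [[58, -101, 0], -18], [[75, -130, 0], -23], [[92, -160, 0], -28], [[108, -188, 0], -33], [[124, -216, 0], -37]]' --fingers 0 --squeeze 30

```text
time: 0.77
tool_pos: [383.0, 323.7, 252.9]
tcp_rot: [-180.0, 0.0, 117.2]
ft_force: [0.0, 0.2, -0.5]
finger_gap: 0.1
```

>>> drive_tool --moves '[[[16, -27, 0], -5], [[32, -54, 0], -10], [[48, -81, -5], -15], [[64, -108, -10], -20], [[80, -136, -20], -25], [[96, -164, -30], -30], [[112, -190, -40], -34], [[122, -212, -50], -36]]'

```text
time: 1.43
tool_pos: [505.5, 111.3, 202.5]
tcp_rot: [-180.0, 0.0, 81.2]
ft_force: [0.3, 0.1, -1.0]
finger_gap: 0.0
```

>>> drive_tool --moves '[[[0, 0, -10], 0], [[0, 0, -25], 0], [[0, 0, -42], 0], [[0, 0, -58], 0], [[0, 0, -74], 0], [[0, 0, -88], 0], [[1, 0, -97], 0], [[1, 0, -100], 0]]'

```text
time: 2.1
tool_pos: [504.2, 113.5, 101.2]
tcp_rot: [-179.8, 0.0, 81.5]
ft_force: [-1.6, 0.3, -0.1]
finger_gap: -0.1
```

Run:
```python
from h import *
snap('top','top1');snap('side','side1')
t=cv2.imread('pics/top1.png'); s=cv2.imread('pics/side1.png')
a=cv2.resize(t[175:285,90:290],None,fx=3.9,fy=3.9,interpolation=cv2.INTER_CUBIC)
cv2.imwrite('pics/t1a.png',a)
cv2.imwrite('pics/s1a.png',cv2.resize(s[80:260,180:320],None,fx=3.3,fy=3.3,interpolation=cv2.INTER_CUBIC))
```

```text
(no output)
```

View pics/t1a.png

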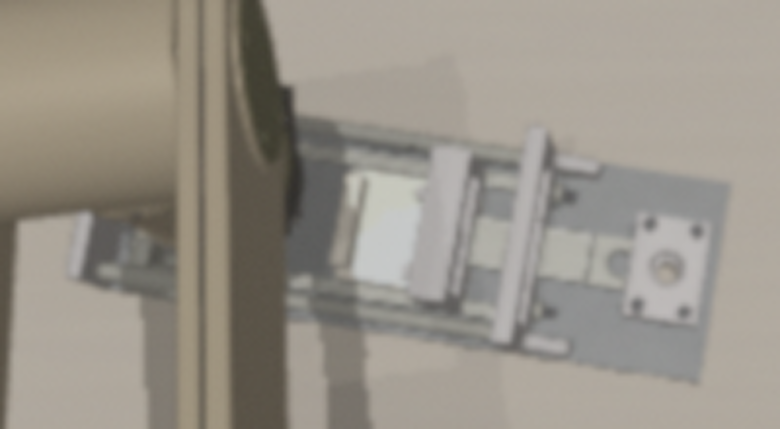

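View pics/s1a.png

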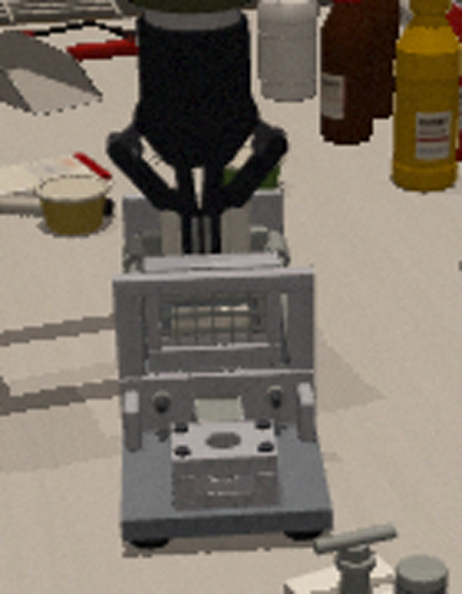

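>>> drive_tool --moves '[[[0, 0, -4], 0], [[0, 0, -10], 0], [[0, 0, -16], 0], [[0, 0, -22], 0], [[0, 0, -28], 0], [[0, 0, -33], 0], [[0, 0, -35], 0], [[0, 0, -35], 0]]'

```text
time: 2.87
tool_pos: [505.1, 113.3, 67.4]
tcp_rot: [-179.9, 0.0, 81.5]
ft_force: [0.4, -0.4, -0.7]
finger_gap: -0.2
```

>>> drive_tool --moves '[[[-0.4, -3, 0], 0], [[-0.9, -6, 0], 0], [[-1.4, -9, 0], 0], [[-1.8, -12, 0], 0], [[-2.3, -15, 0], 0], [[-2.8, -18, 0], 0], [[-3.3, -22, 0], 0], [[-3.6, -24, 0], 0]]'

```text
time: 3.53
tool_pos: [502.2, 89.1, 68.5]
tcp_rot: [180.0, -0.0, 81.5]
ft_force: [0.1, 2.0, 1.5]
finger_gap: -0.1
```

Run:
```python
from h import *
snap('top','top2')
t=cv2.imread('pics/top2.png')
a=cv2.resize(t[175:285,90:290],None,fx=3.9,fy=3.9,interpolation=cv2.INTER_CUBIC)
cv2.imwrite('pics/t2a.png',a);print(r.sense()['tool_pos'],r.sense()['ft_force'])
```

```text
[502.14908581  88.78116275  68.43059068] [ 0.38250188 -0.01710751  0.76590874]
```

View pics/t2a.png

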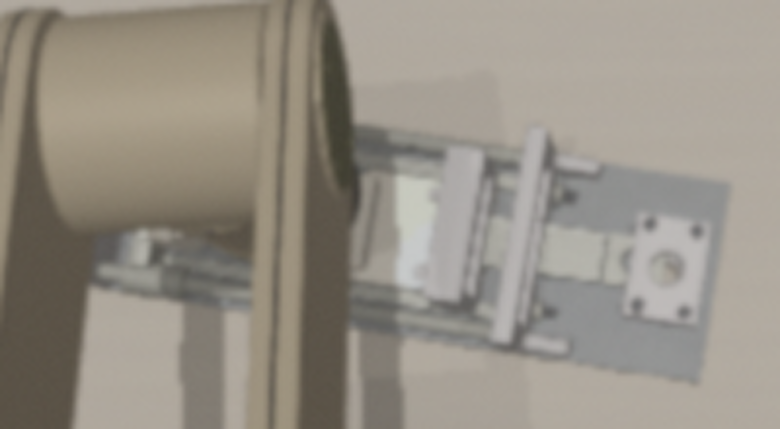

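>>> drive_tool --moves '[[[-0.1, -1, 0], 0], [[-0.3, -2, 0], 0], [[-0.4, -3, 0], 0], [[-0.6, -4, 0], 0], [[-0.7, -5, 0], 0], [[-0.9, -6, 0], 0], [[-0.9, -6, 0], 0], [[-0.9, -6, 0], 0]]'

```text
time: 4.25
tool_pos: [501.2, 83.2, 68.3]
tcp_rot: [180.0, 0.0, 81.5]
ft_force: [1.0, 0.8, 1.4]
finger_gap: -0.8
```

>>> drive_tool --moves '[[[-0.1, -0.5, 0], 0], [[-0.1, -1, 0], 0], [[-0.2, -1.5, 0], 0], [[-0.3, -2, 0], 0], [[-0.3, -2, 0], 0], [[-0.3, -2, 0], 0], [[-0.3, -2, 0], 0], [[-0.3, -2, 0], 0]]'

```text
time: 4.92
tool_pos: [500.8, 81.3, 68.2]
tcp_rot: [-180.0, 0.0, 81.5]
ft_force: [-0.2, 1.6, 0.7]
finger_gap: -0.0
```

>>> drive_tool --moves '[[[-0.1, -0.5, 0], 0], [[-0.1, -1, 0], 0], [[-0.2, -1.5, 0], 0], [[-0.3, -2, 0], 0], [[-0.3, -2, 0], 0], [[-0.3, -2, 0], 0], [[-0.3, -2, 0], 0], [[-0.3, -2, 0], 0]]'

```text
time: 5.58
tool_pos: [500.5, 79.3, 68.3]
tcp_rot: [-180.0, 0.0, 81.5]
ft_force: [0.2, 1.7, 1.4]
finger_gap: 0.2
```

>>> drive_tool --moves '[[[-0.1, -0.5, 0], 0], [[-0.1, -1, 0], 0], [[-0.2, -1.5, 0], 0], [[-0.3, -2, 0], 0], [[-0.3, -2, 0], 0], [[-0.3, -2, 0], 0], [[-0.3, -2, 0], 0], [[-0.3, -2, 0], 0]]'

```text
time: 6.25
tool_pos: [500.2, 77.3, 68.2]
tcp_rot: [-180.0, 0.0, 81.5]
ft_force: [0.5, 1.2, 0.1]
finger_gap: 0.1
```

>>> drive_tool --moves '[[[-0.1, -0.5, 0], 0], [[-0.1, -1, 0], 0], [[-0.2, -1.5, 0], 0], [[-0.3, -2, 0], 0], [[-0.3, -2, 0], 0], [[-0.3, -2, 0], 0], [[-0.3, -2, 0], 0], [[-0.3, -2, 0], 0]]'

```text
time: 6.92
tool_pos: [500.0, 75.3, 68.3]
tcp_rot: [180.0, 0.0, 81.5]
ft_force: [0.3, 2.0, -0.3]
finger_gap: -0.0
```

Run:
```python
from h import *
snap('top','top3')
t=cv2.imread('pics/top3.png')
a=cv2.resize(t[205:280,190:290],None,fx=7.8,fy=7.8,interpolation=cv2.INTER_CUBIC)
cv2.imwrite('pics/t3a.png',a);print(r.sense()['tool_pos'],r.sense()['ft_force'])
```

```text
[499.99542557  75.36213445  68.28583387] [ 0.4832013   1.16955986 -0.40175225]
```

View pics/t3a.png

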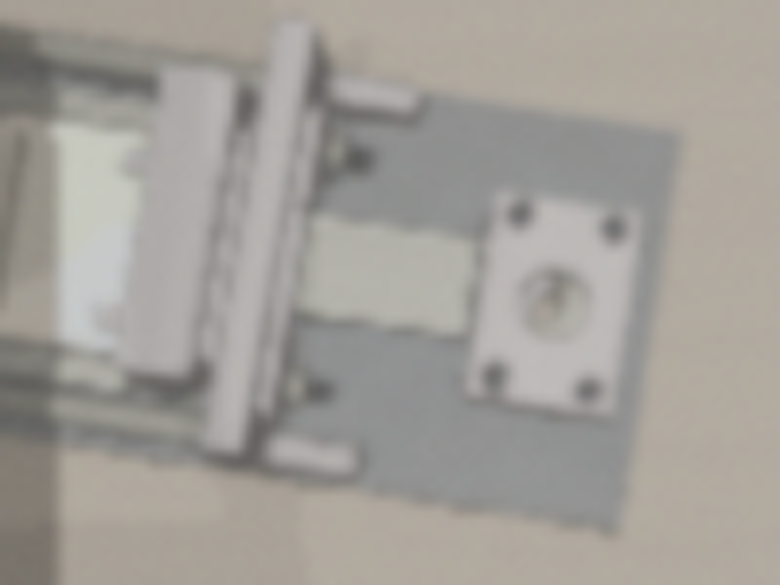

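>>> drive_tool --moves '[[[-0.1, -0.5, 0], 0], [[-0.1, -1, 0], 0], [[-0.2, -1.5, 0], 0], [[-0.3, -2, 0], 0], [[-0.3, -2, 0], 0], [[-0.3, -2, 0], 0], [[-0.3, -2, 0], 0], [[-0.3, -2, 0], 0]]'

```text
time: 7.63
tool_pos: [499.8, 73.5, 68.3]
tcp_rot: [180.0, -0.0, 81.5]
ft_force: [0.3, 4.2, -0.9]
finger_gap: -0.2
```

>>> drive_tool --moves '[[[0, -0.3, 0], 0], [[-0.1, -0.6, 0], 0], [[-0.1, -1, 0], 0], [[-0.2, -1.4, 0], 0], [[-0.2, -1.5, 0], 0], [[-0.2, -1.5, 0], 0], [[-0.2, -1.5, 0], 0], [[-0.2, -1.5, 0], 0]]'

```text
time: 8.3
tool_pos: [499.7, 72.1, 68.4]
tcp_rot: [180.0, -0.0, 81.5]
ft_force: [2.0, 6.2, -1.3]
finger_gap: 0.0
```

>>> drive_tool --moves '[[[-0.1, -0.5, 0], 0], [[-0.1, -1, 0], 0], [[-0.2, -1.5, 0], 0], [[-0.3, -2, 0], 0], [[-0.3, -2, 0], 0], [[-0.3, -2, 0], 0], [[-0.3, -2, 0], 0], [[-0.3, -2, 0], 0]]'

```text
time: 8.97
tool_pos: [500.2, 71.5, 68.9]
tcp_rot: [179.9, -0.2, 81.5]
ft_force: [5.1, 13.6, -1.5]
finger_gap: -0.0
```

>>> drive_tool --moves '[[[-0.1, -0.5, 0], 0], [[-0.1, -1, 0], 0], [[-0.2, -1.5, 0], 0], [[-0.2, -1.5, 0], 0], [[-0.2, -1.5, 0], 0], [[-0.2, -1.5, 0], 0], [[-0.2, -1.5, 0], 0], [[-0.2, -1.5, 0], 0]]'

```text
time: 9.63
tool_pos: [500.2, 71.4, 69.0]
tcp_rot: [179.9, -0.3, 81.5]
ft_force: [5.3, 20.7, -1.3]
finger_gap: -0.1
```

>>> drive_tool --moves '[[[0.2, 2, 0], 0], [[0.5, 4, 0], 0], [[1.5, 10, 0], 0], [[2.2, 15, 0], 0], [[2.2, 15, 20], 0], [[2.2, 15, 50], 0], [[2.2, 15, 85], 0], [[2.2, 15, 120], 0]]'

```text
time: 10.3
tool_pos: [500.2, 83.2, 188.8]
tcp_rot: [-179.9, 0.1, 81.5]
ft_force: [1.0, 0.6, -0.1]
finger_gap: 0.2
```

Run:
```python
from h import *
snap('top','top4');snap('side','side4')
t=cv2.imread('pics/top4.png')
a=cv2.resize(t[205:280,190:290],None,fx=7.8,fy=7.8,interpolation=cv2.INTER_CUBIC)
cv2.imwrite('pics/t4a.png',a);print(r.sense()['tool_pos'],r.sense()['ft_force'])
t=cv2.imread('pics/side4.png')
cv2.imwrite('pics/s4a.png',cv2.resize(t[180:250,200:290],None,fx=8,fy=8,interpolation=cv2.INTER_CUBIC))
```

```text
[504.92669592  83.45882984 195.46994082] [0.87805001 0.01742126 0.37962321]
```

View pics/t4a.png

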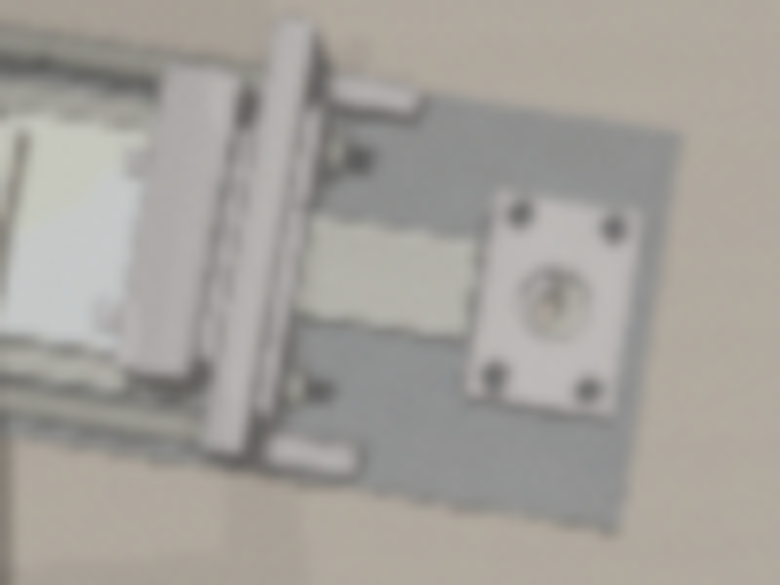

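View pics/s4a.png

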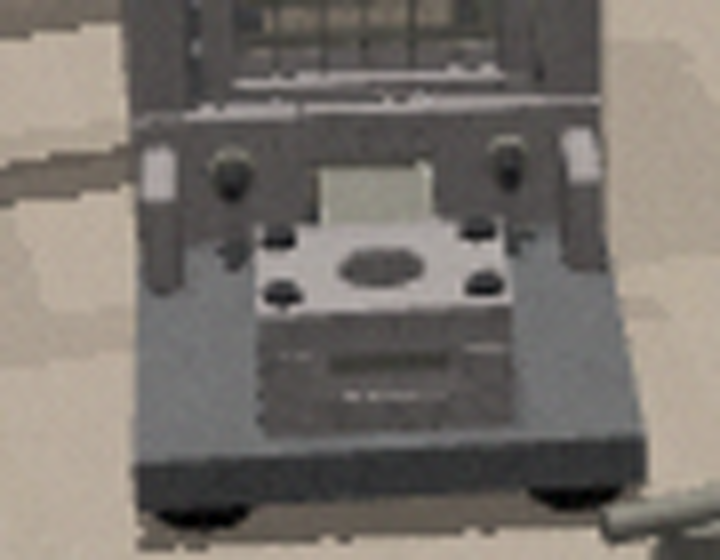

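Run:
```python
from h import *
np.set_printoptions(precision=1,suppress=True)
t=cv2.imread('pics/top4.png')
a=cv2.resize(t[232:255,248:274],None,fx=26,fy=26,interpolation=cv2.INTER_CUBIC)
cv2.imwrite('pics/t4b.png',a)
T=Cam('top4')
O=np.array([487.1,-18.5]);
for p in [(555,303)]: print(T.at((190+p[0]/7.8-.44,205+p[1]/7.8-.44),60))
# predicted circles in zoom for t values
L=T.at((190+555/7.8-.44,205+303/7.8-.44),60)
u=np.array([.15,.989])
def z(X): q=T.pr(X); return (q[0]-248+.5)*26,(q[1]-232+.5)*26
for nm,dy,zz,R in [('up',0,60,10.2),('upb',0,48,10.2),('low',0,36,6.85),('t5',5,47,8.2),('t7',7,47,8.2),('t9',9,47,8.2)]:
    c=L[:2]+dy*u
    print(nm,[np.round(z([*(c+k*u),zz])) for k in (-R,0,R)])
```

```text
[ 471.4 -111.9   60. ]
up [array([457., 325.]), array([344., 310.]), array([231., 294.])]
upb [array([457., 338.]), array([345., 323.]), array([233., 307.])]
low [array([421., 346.]), array([346., 335.]), array([272., 325.])]
t5 [array([380., 329.]), array([290., 316.]), array([201., 303.])]
t7 [array([358., 325.]), array([268., 313.]), array([179., 300.])]
t9 [array([336., 322.]), array([247., 310.]), array([157., 297.])]
```

View pics/t4b.png

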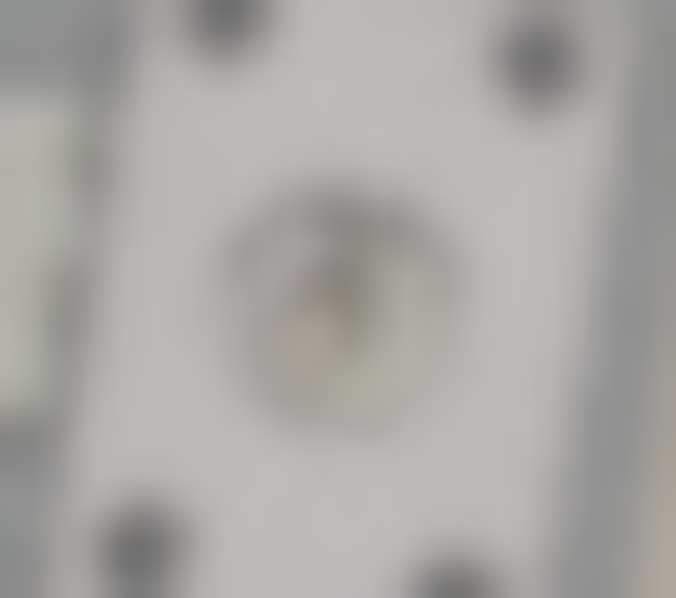

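>>> drive_tool --moves '[[[1, -15, 5], 0], [[3, -45, 10], 0], [[5, -80, 12], 0], [[7, -115, 12], 0], [[9, -150, 12], 0], [[11, -185, 12], 0], [[13, -220, 12], 0], [[15, -255, 12], 0]]' --fingers 55

```text
time: 11.07
tool_pos: [515.7, -173.4, 199.8]
tcp_rot: [-180.0, 0.0, 81.4]
ft_force: [0.4, 0.2, 0.1]
finger_gap: 54.9
```

>>> drive_tool --moves '[[[1, -32, 0], 0], [[2, -64, 0], 0], [[4, -96, -5], 0], [[5, -122, -15], 0], [[6, -140, -28], 0], [[6, -148, -42], 0], [[6, -150, -52], 0], [[6, -150, -55], 0]]'

```text
time: 11.73
tool_pos: [520.7, -320.5, 141.9]
tcp_rot: [-179.7, -0.1, 81.4]
ft_force: [-0.7, 1.1, -0.1]
finger_gap: 55.1
```

Run:
```python
from h import *
snap('top','top5');snap('side','side5')
print(r.sense()['tool_pos'])
t=cv2.imread('pics/side5.png')
cv2.imwrite('pics/s5a.png',cv2.resize(t[140:310,230:370],None,fx=3.5,fy=3.5,interpolation=cv2.INTER_CUBIC))
```

```text
[ 521.59380978 -319.89993601  143.74845291]
```

View pics/s5a.png

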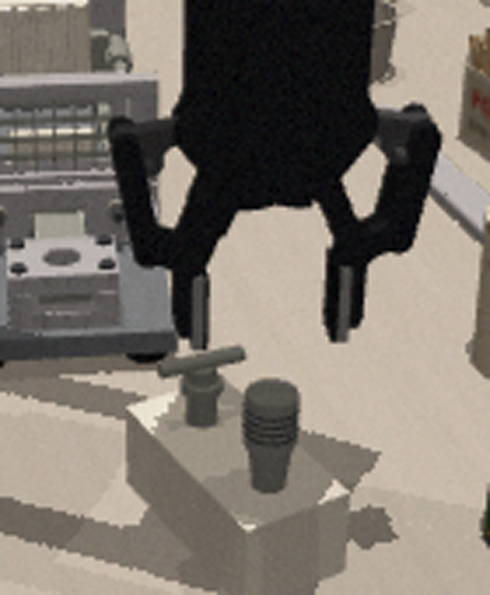

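View pics/top5.png

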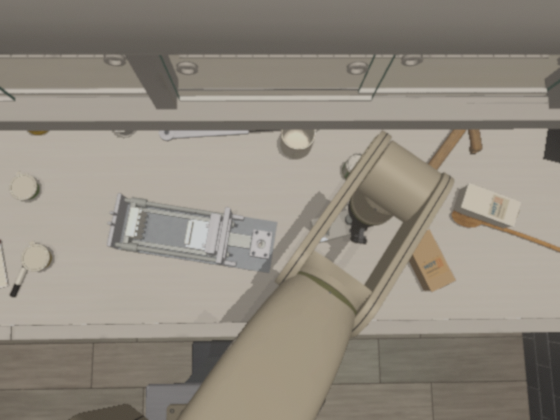

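>>> drive_tool --moves '[[[0, 0, -6], 0], [[0, 0, -16], 0], [[0, 0, -27], 0], [[0, 0, -38], 0], [[0, 0, -48], 0], [[0, 0, -54], 0], [[0, 0, -56], 0], [[0, 0, -56], 0]]'

```text
time: 12.5
tool_pos: [521.6, -321.3, 88.1]
tcp_rot: [-179.9, -0.0, 81.5]
ft_force: [-0.3, -0.3, -0.1]
finger_gap: 55.3
```

>>> drive_tool --moves '[[[0, 0, 0], 0], [[0, 0, 0], 0], [[0, 0, 0], 0], [[0, 0, 0], 0], [[0, 0, 0], 0], [[0, 0, 0], 0], [[0, 0, 0], 0], [[0, 0, 0], 0]]' --fingers 0 --squeeze 60

```text
time: 13.17
tool_pos: [522.7, -322.0, 90.0]
tcp_rot: [179.9, 0.0, 81.5]
ft_force: [0.8, -1.6, 3.7]
finger_gap: 23.5
```

Run:
```python
from h import *
snap('side','side6')
print(r.sense()['tool_pos'],r.sense()['ft_force'],r.sense()['finger_gap'])
t=cv2.imread('pics/side6.png')
cv2.imwrite('pics/s6a.png',cv2.resize(t[160:310,230:370],None,fx=4,fy=4,interpolation=cv2.INTER_CUBIC))
```

```text
[ 522.63710427 -321.99176155   89.91370568] [ 0.10448662 -1.37140521  5.20336922] 23.393824730225063
```

View pics/s6a.png

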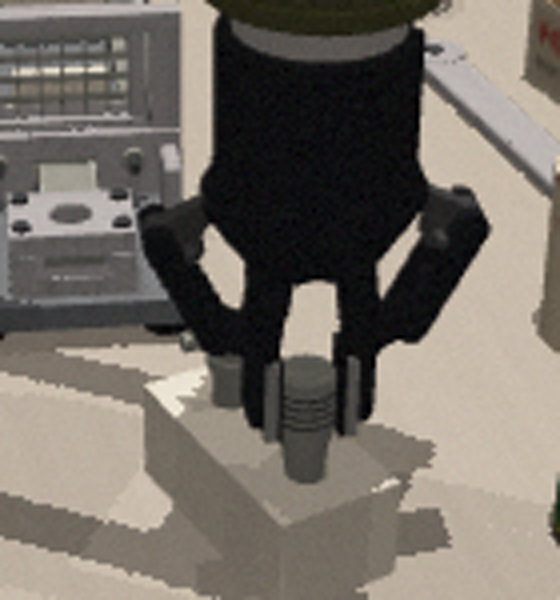

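>>> drive_tool --moves '[[[0, 0, 3], 0], [[0, 0, 10], 0], [[0, 0, 25], 0], [[0, 0, 45], 0], [[0, 0, 65], 0], [[0, 0, 85], 0], [[0, 0, 98], 0], [[0, 0, 104], 0]]'

```text
time: 13.88
tool_pos: [522.8, -321.9, 195.7]
tcp_rot: [179.9, 0.1, 81.5]
ft_force: [0.6, -0.5, -0.6]
finger_gap: 23.2
```

>>> drive_tool --moves '[[[-3, 12, 0], 0], [[-9, 38, 0], 0], [[-17, 72, 0], 0], [[-26, 108, 0], 0], [[-35, 146, 0], 0], [[-43, 182, 0], 0], [[-48, 205, -5], 0], [[-50, 213, -10], 0]]'

```text
time: 14.55
tool_pos: [470.9, -105.3, 182.3]
tcp_rot: [-179.9, -0.1, 81.6]
ft_force: [-0.2, -0.7, -1.7]
finger_gap: 23.1
```

>>> drive_tool --moves '[[[0, 0, -5], 0], [[0, 0, -10], 0], [[0, 0, -15], 0], [[0, 0, -18], 0], [[0, 0, -18], 0], [[0, 0, -18], 0], [[0, 0, -18], 0], [[0, 0, -18], 0]]'

```text
time: 15.22
tool_pos: [472.4, -109.1, 165.6]
tcp_rot: [180.0, 0.0, 81.4]
ft_force: [0.5, 0.1, -1.4]
finger_gap: 23.2
```

Run:
```python
from h import *
snap('side','side7');snap('top','top7')
print(r.sense()['tool_pos'],r.sense()['ft_force'],r.sense()['finger_gap'])
t=cv2.imread('pics/side7.png')
cv2.imwrite('pics/s7a.png',cv2.resize(t[130:240,190:300],None,fx=5.4,fy=5.4,interpolation=cv2.INTER_CUBIC))
t=cv2.imread('pics/top7.png')
cv2.imwrite('pics/t7a.png',cv2.resize(t[175:285,170:370],None,fx=3.9,fy=3.9,interpolation=cv2.INTER_CUBIC))
```

```text
[ 472.37851816 -108.84940078  165.58771222] [-0.315529    0.06246726 -0.54743837] 23.074750399015063
```

View pics/s7a.png

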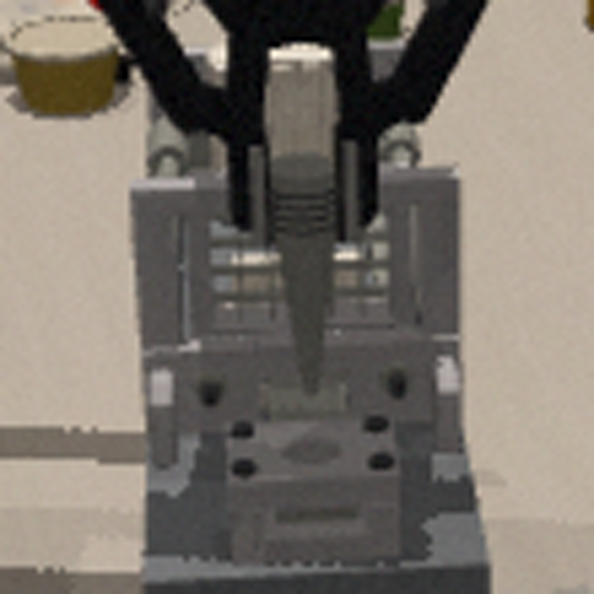

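View pics/t7a.png

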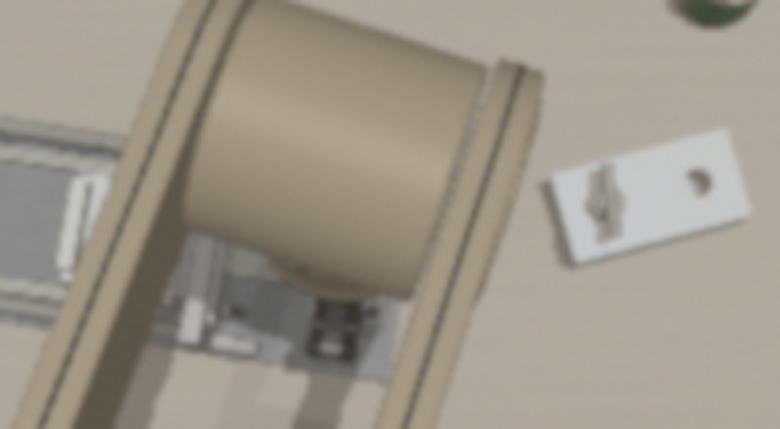

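Run:
```python
from h import *
S=Cam('side7')
f=lambda X:np.round((S.pr(X)-[190,130]+.5)*5.4)
for z in (75,78,80,82,84,86,60): print(z,f([472.4,-108.9,z]),f([472.4,-108.9,z+88]))
print('lug',f([472,-111.9,60]), 'inv', [S.at((311/5.4+190-.5,393/5.4+130-.5),z) for z in (80,)])
t=cv2.imread('pics/side7.png')
cv2.imwrite('pics/s7b.png',cv2.resize(t[150:225,225:270],None,fx=8,fy=8,interpolation=cv2.INTER_CUBIC))
```

```text
75 [311. 412.] [303. 185.]
78 [311. 405.] [303. 177.]
80 [311. 400.] [303. 172.]
82 [311. 395.] [303. 167.]
84 [310. 390.] [302. 161.]
86 [310. 385.] [302. 156.]
60 [312. 449.] [305. 226.]
lug [313. 453.] inv [array([ 473.57977943, -103.89256756,   80.        ])]
```

View pics/s7b.png

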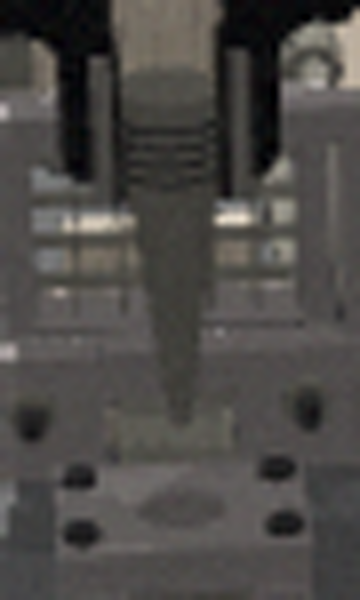

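>>> drive_tool --moves '[[[0, 0, -4], 0], [[0, 0, -8], 0], [[0, 0, -13], 0], [[0, 0, -18], 0], [[0, 0, -23], 0], [[0, 0, -26], 0], [[0, 0, -26], 0], [[0, 0, -26], 0]]'

```text
time: 15.98
tool_pos: [472.0, -108.5, 138.9]
tcp_rot: [-180.0, -0.0, 81.5]
ft_force: [-0.4, 0.2, -0.9]
finger_gap: 23.3
```

>>> drive_tool --moves '[[[0, 0, -2], 0], [[0, 0, -4], 0], [[0, 0, -6], 0], [[0, 0, -8], 0], [[0, 0, -10], 0], [[0, 0, -12], 0], [[0, 0, -12], 0], [[0, 0, -12], 0]]'

```text
time: 16.65
tool_pos: [472.0, -108.6, 127.1]
tcp_rot: [-180.0, -0.0, 81.5]
ft_force: [0.2, 0.9, -1.4]
finger_gap: 23.0
```

>>> drive_tool --moves '[[[0, 0, -1], 0], [[0, 0, -2], 0], [[0, 0, -4], 0], [[0, 0, -5], 0], [[0, 0, -6], 0], [[0, 0, -7], 0], [[0, 0, -7], 0], [[0, 0, -7], 0]]'

```text
time: 17.32
tool_pos: [472.1, -108.6, 120.2]
tcp_rot: [-180.0, -0.0, 81.5]
ft_force: [-0.2, 0.5, -1.5]
finger_gap: 23.3
```

>>> drive_tool --moves '[[[0, 0, -1], 0], [[0, 0, -2], 0], [[0, 0, -3], 0], [[0, 0, -4], 0], [[0, 0, -5], 0], [[0, 0, -5], 0], [[0, 0, -5], 0], [[0, 0, -5], 0]]'

```text
time: 17.98
tool_pos: [472.1, -108.7, 115.3]
tcp_rot: [-180.0, 0.0, 81.5]
ft_force: [0.2, -0.6, -1.7]
finger_gap: 23.5
```

>>> drive_tool --moves '[[[0, -0.1, -1], 0], [[0, -0.3, -2], 0], [[-0.1, -0.4, -3], 0], [[-0.1, -0.6, -4], 0], [[-0.1, -0.7, -5], 0], [[-0.1, -0.7, -5], 0], [[-0.1, -0.7, -5], 0], [[-0.1, -0.7, -5], 0]]'

```text
time: 18.65
tool_pos: [472.0, -109.3, 110.2]
tcp_rot: [-180.0, 0.0, 81.5]
ft_force: [0.4, -0.8, -1.2]
finger_gap: 23.4
```

>>> drive_tool --moves '[[[0, -0.1, -0.6], 0], [[0, -0.2, -1.2], 0], [[-0.1, -0.3, -1.8], 0], [[-0.1, -0.4, -2.4], 0], [[-0.1, -0.4, -3], 0], [[-0.1, -0.4, -3], 0], [[-0.1, -0.4, -3], 0], [[-0.1, -0.4, -3], 0]]'

```text
time: 19.32
tool_pos: [472.0, -109.8, 107.2]
tcp_rot: [-180.0, 0.0, 81.5]
ft_force: [0.9, -1.8, -1.5]
finger_gap: 23.1
```

>>> drive_tool --moves '[[[0, -0.1, -0.6], 0], [[0, -0.3, -1.2], 0], [[-0.1, -0.4, -1.8], 0], [[-0.1, -0.6, -2.4], 0], [[-0.1, -0.7, -3], 0], [[-0.1, -0.7, -3], 0], [[-0.1, -0.7, -3], 0], [[-0.1, -0.7, -3], 0]]'

```text
time: 19.98
tool_pos: [472.0, -110.4, 104.3]
tcp_rot: [180.0, -0.0, 81.5]
ft_force: [-0.1, -0.5, 1.1]
finger_gap: 23.2
```

>>> drive_tool --moves '[[[0, -0.1, -0.5], 0], [[0, -0.2, -1], 0], [[-0.1, -0.3, -1.5], 0], [[-0.1, -0.4, -2], 0], [[-0.1, -0.4, -2], 0], [[-0.1, -0.4, -2], 0], [[-0.1, -0.4, -2], 0], [[-0.1, -0.4, -2], 0]]'

```text
time: 20.65
tool_pos: [471.9, -110.8, 102.3]
tcp_rot: [180.0, -0.0, 81.5]
ft_force: [0.7, -0.3, 1.5]
finger_gap: 23.2
```

>>> drive_tool --moves '[[[0, -0.1, -0.5], 0], [[0, -0.2, -1], 0], [[0, -0.2, -1.5], 0], [[0, -0.3, -2], 0], [[0, -0.3, -2], 0], [[0, -0.3, -2], 0], [[0, -0.3, -2], 0], [[0, -0.3, -2], 0]]'

```text
time: 21.32
tool_pos: [471.8, -111.1, 100.2]
tcp_rot: [-180.0, -0.0, 81.5]
ft_force: [0.5, 0.6, 3.0]
finger_gap: 23.5
```

>>> drive_tool --moves '[[[0, -0.1, -0.5], 0], [[0, -0.2, -1], 0], [[0, -0.2, -1.5], 0], [[0, -0.3, -2], 0], [[0, -0.3, -2], 0], [[0, -0.3, -2], 0], [[0, -0.3, -2], 0], [[0, -0.3, -2], 0]]'

```text
time: 21.98
tool_pos: [471.8, -111.4, 98.3]
tcp_rot: [180.0, 0.0, 81.5]
ft_force: [-0.2, 0.5, 2.8]
finger_gap: 23.4
```

>>> drive_tool --moves '[[[0, -0.1, -0.5], 0], [[0, -0.1, -1], 0], [[0, -0.2, -1.5], 0], [[0, -0.2, -1.5], 0], [[0, -0.2, -1.5], 0], [[0, -0.2, -1.5], 0], [[0, -0.2, -1.5], 0], [[0, -0.2, -1.5], 0]]'

```text
time: 22.65
tool_pos: [471.8, -111.6, 96.8]
tcp_rot: [180.0, 0.0, 81.5]
ft_force: [1.0, 1.1, 3.6]
finger_gap: 23.7
```

>>> drive_tool --moves '[[[0, -0.1, -0.5], 0], [[0, -0.1, -1], 0], [[0, -0.2, -1.5], 0], [[0, -0.2, -1.5], 0], [[0, -0.2, -1.5], 0], [[0, -0.2, -1.5], 0], [[0, -0.2, -1.5], 0], [[0, -0.2, -1.5], 0]]'

```text
time: 23.32
tool_pos: [471.8, -111.9, 95.3]
tcp_rot: [180.0, 0.0, 81.5]
ft_force: [-1.8, 0.7, 5.2]
finger_gap: 23.0
```

>>> drive_tool --moves '[[[0, 0, -0.3], 0], [[0, -0.1, -0.6], 0], [[0, -0.1, -1], 0], [[0, -0.1, -1], 0], [[0, -0.1, -1], 0], [[0, -0.1, -1], 0], [[0, -0.1, -1], 0], [[0, -0.1, -1], 0]]'

```text
time: 23.98
tool_pos: [471.8, -112.0, 94.4]
tcp_rot: [180.0, 0.0, 81.5]
ft_force: [-1.6, 0.3, 5.0]
finger_gap: 23.2
```

>>> drive_tool --moves '[[[0, 0, -0.3], 0], [[0, -0.1, -0.6], 0], [[0, -0.1, -1], 0], [[0, -0.1, -1], 0], [[0, -0.1, -1], 0], [[0, -0.1, -1], 0], [[0, -0.1, -1], 0], [[0, -0.1, -1], 0]]'

```text
time: 24.65
tool_pos: [471.8, -112.1, 93.5]
tcp_rot: [180.0, 0.0, 81.5]
ft_force: [-2.0, 0.1, 5.9]
finger_gap: 23.3
```

>>> drive_tool --moves '[[[0, 0, -0.3], 0], [[0, -0.1, -0.6], 0], [[0, -0.1, -1], 0], [[0, -0.1, -1], 0], [[0, -0.1, -1], 0], [[0, -0.1, -1], 0], [[0, -0.1, -1], 0], [[0, -0.1, -1], 0]]'

```text
time: 25.32
tool_pos: [471.8, -112.3, 92.5]
tcp_rot: [180.0, 0.0, 81.5]
ft_force: [-1.7, -0.1, 6.8]
finger_gap: 23.1
```

>>> drive_tool --moves '[[[0, 0, -0.3], 0], [[0, -0.1, -0.6], 0], [[0, -0.1, -0.8], 0], [[0, -0.1, -0.8], 0], [[0, -0.1, -0.8], 0], [[0, -0.1, -0.8], 0], [[0, -0.1, -0.8], 0], [[0, -0.1, -0.8], 0]]'

```text
time: 25.98
tool_pos: [471.8, -112.4, 91.8]
tcp_rot: [180.0, 0.0, 81.5]
ft_force: [-2.5, -1.0, 7.4]
finger_gap: 23.1
```

>>> drive_tool --moves '[[[0, 0, -0.3], 0], [[0, -0.1, -0.6], 0], [[0, -0.1, -0.8], 0], [[0, -0.1, -0.8], 0], [[0, -0.1, -0.8], 0], [[0, -0.1, -0.8], 0], [[0, -0.1, -0.8], 0], [[0, -0.1, -0.8], 0]]'

```text
time: 26.65
tool_pos: [471.8, -112.5, 91.1]
tcp_rot: [180.0, 0.0, 81.5]
ft_force: [-3.8, -0.7, 9.8]
finger_gap: 23.4
```

Run:
```python
from h import *
s=r.sense();print(s['tool_pos'],s['ft_force'])
snap('side','side8')
t=cv2.imread('pics/side8.png')
cv2.imwrite('pics/s8a.png',cv2.resize(t[130:240,190:300],None,fx=5.4,fy=5.4,interpolation=cv2.INTER_CUBIC))
```

```text
[ 471.8207663  -112.50589593   91.14126441] [-3.83086122 -0.74282323  9.83237098]
```

View pics/s8a.png

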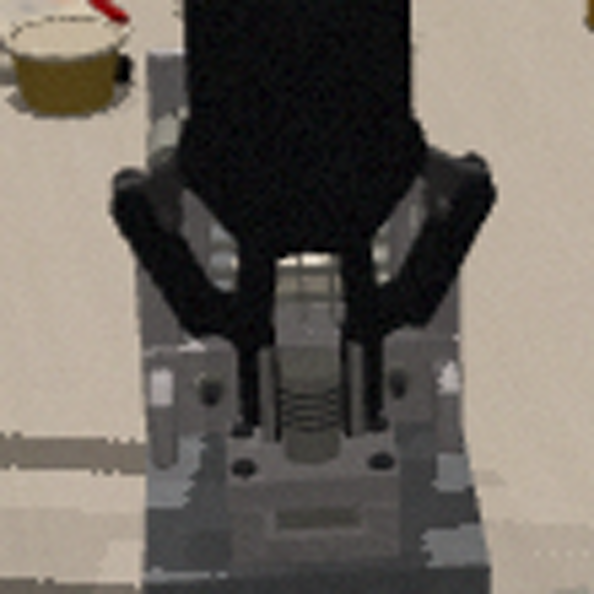

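>>> drive_tool --moves '[[[-0.2, 0, 0], 0], [[-0.4, 0, -0.1], 0], [[-0.5, 0, -0.3], 0], [[-0.6, -0.1, -0.5], 0], [[-0.6, -0.1, -0.5], 0], [[-0.6, -0.1, -0.5], 0], [[-0.6, -0.1, -0.5], 0], [[-0.6, -0.1, -0.5], 0]]'

```text
time: 27.37
tool_pos: [471.7, -112.6, 91.0]
tcp_rot: [179.9, 0.0, 81.5]
ft_force: [-2.3, 1.0, 8.7]
finger_gap: 22.9
```

>>> drive_tool --moves '[[[-0.1, 0, -0.3], 0], [[-0.2, -0.1, -0.5], 0], [[-0.2, -0.1, -0.7], 0], [[-0.2, -0.1, -0.7], 0], [[-0.2, -0.1, -0.7], 0], [[-0.2, -0.1, -0.7], 0], [[-0.2, -0.1, -0.7], 0], [[-0.2, -0.1, -0.7], 0]]'

```text
time: 28.03
tool_pos: [471.7, -112.6, 90.5]
tcp_rot: [179.9, 0.0, 81.5]
ft_force: [-2.6, 0.5, 11.2]
finger_gap: 23.2
```

Run:
```python
from h import *
s=r.sense();print(s['tool_pos'],s['ft_force'])
```

```text
[ 471.68845721 -112.64764185   90.49604331] [-2.63039361  0.54837948 11.1747194 ]
```

>>> drive_tool --moves '[[[-0.1, 0, -0.2], 0], [[-0.1, -0.1, -0.4], 0], [[-0.2, -0.1, -0.5], 0], [[-0.2, -0.1, -0.5], 0], [[-0.2, -0.1, -0.5], 0], [[-0.2, -0.1, -0.5], 0], [[-0.2, -0.1, -0.5], 0], [[-0.2, -0.1, -0.5], 0]]'

```text
time: 28.7
tool_pos: [471.7, -112.7, 90.2]
tcp_rot: [179.9, 0.0, 81.5]
ft_force: [-3.0, 2.0, 12.3]
finger_gap: 23.3
```

>>> drive_tool --moves '[[[0, 0, -0.2], 0], [[-0.1, 0, -0.3], 0], [[-0.1, 0.1, -0.4], 0], [[-0.1, 0.1, -0.4], 0], [[-0.1, 0.1, -0.4], 0], [[-0.1, 0.1, -0.4], 0], [[-0.1, 0.1, -0.4], 0], [[-0.1, 0.1, -0.4], 0]]'

```text
time: 29.37
tool_pos: [471.7, -112.7, 90.1]
tcp_rot: [179.9, 0.0, 81.5]
ft_force: [-3.5, 1.2, 14.5]
finger_gap: 23.3
```

>>> drive_tool --moves '[[[0, 0, 0], 0], [[0, 0, 0], 0], [[0, 0, 0], 0], [[0, 0, 0], 0], [[0, 0, 0], 0], [[0, 0, 0], 0], [[0, 0, 0], 0], [[0, 0, 0], 0]]' --fingers 50

```text
time: 30.03
tool_pos: [470.6, -112.5, 88.5]
tcp_rot: [-180.0, -0.0, 81.5]
ft_force: [-0.6, -0.3, -1.2]
finger_gap: 50.2
```

>>> drive_tool --moves '[[[0, 0, 3], 0], [[0, 0, 10], 0], [[0, 0, 20], 0], [[0, 0, 32], 0], [[0, 0, 42], 0], [[0, 0, 47], 0], [[0, 0, 49], 0], [[0, 0, 49], 0]]'

```text
time: 30.7
tool_pos: [471.3, -112.7, 138.7]
tcp_rot: [179.9, 0.0, 81.5]
ft_force: [-0.6, -0.3, -0.2]
finger_gap: 50.2
```

Run:
```python
from h import *
s=r.sense();print(s['tool_pos'],s['ft_force'])
snap('side','side9');snap('top','top9')
t=cv2.imread('pics/side9.png')
cv2.imwrite('pics/s9a.png',cv2.resize(t[130:240,190:300],None,fx=5.4,fy=5.4,interpolation=cv2.INTER_CUBIC))
t=cv2.imread('pics/top9.png')
cv2.imwrite('pics/t9a.png',cv2.resize(t[175:285,170:370],None,fx=3.9,fy=3.9,interpolation=cv2.INTER_CUBIC))
S=Cam('side9')
f=lambda X:np.round((S.pr(X)-[190,130]+.5)*5.4)
for p in (2,4,6,8,10,12): print(p,f([472,-111,p+88]))
```

```text
[ 471.27967602 -112.73296064  138.66376343] [-0.64948625 -0.34331679 -0.17286911]
2 [310. 378.]
4 [310. 373.]
6 [310. 368.]
8 [309. 363.]
10 [309. 358.]
12 [309. 352.]
```

View pics/s9a.png

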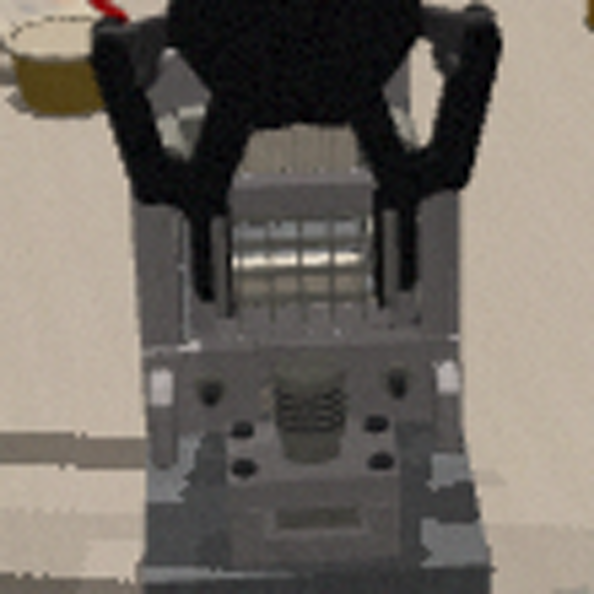

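View pics/t9a.png

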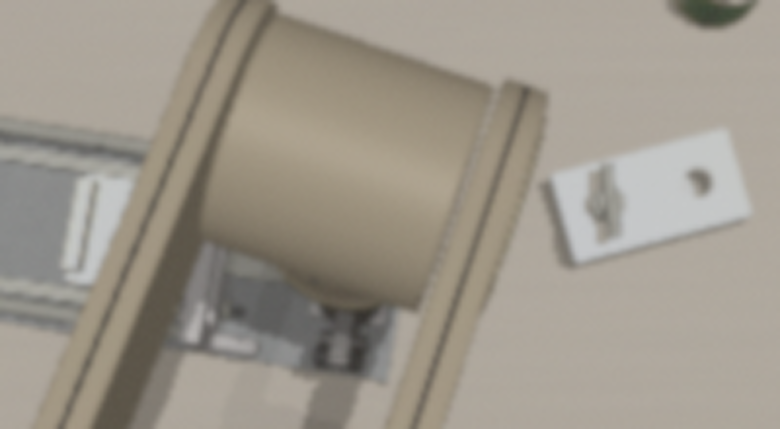

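>>> drive_tool --moves '[[[0, 0, 0], 0], [[0, 0, 0], 0], [[0, 0, 0], 0], [[0.1, 0.2, -2], 0], [[0.3, 0.5, -6], 0], [[0.5, 0.7, -10], 0], [[0.5, 0.7, -14], 0], [[0.5, 0.7, -16], 0]]' --fingers 0

```text
time: 31.47
tool_pos: [470.7, -111.6, 120.5]
tcp_rot: [-179.9, -0.0, 81.5]
ft_force: [-0.8, -0.4, -0.6]
finger_gap: -0.3
```

>>> drive_tool --moves '[[[0, 0, -1], 0], [[0, 0, -2], 0], [[0, 0, -3], 0], [[0, 0, -4], 0], [[0, 0, -4], 0], [[0, 0, -4], 0], [[0, 0, -4], 0], [[0, 0, -4], 0]]'

```text
time: 32.13
tool_pos: [471.3, -111.8, 117.7]
tcp_rot: [180.0, 0.0, 81.5]
ft_force: [-0.6, 0.7, 0.2]
finger_gap: -0.2
```

>>> drive_tool --moves '[[[0, 0, -0.5], 0], [[0, 0, -1], 0], [[0, 0, -1.5], 0], [[0, 0, -2], 0], [[0, 0, -2], 0], [[0, 0, -2], 0], [[0, 0, -2], 0], [[0, 0, -2], 0]]'

```text
time: 32.8
tool_pos: [471.3, -111.9, 115.7]
tcp_rot: [180.0, 0.0, 81.5]
ft_force: [0.2, 0.4, 2.6]
finger_gap: 0.1
```

>>> drive_tool --moves '[[[0, 0, -0.3], 0], [[0, 0, -0.6], 0], [[0, 0, -1], 0], [[0, 0, -1], 0], [[0, 0, -1], 0], [[0, 0, -1], 0], [[0, 0, -1], 0], [[0, 0, -1], 0]]'

```text
time: 33.47
tool_pos: [471.8, -112.1, 115.5]
tcp_rot: [179.9, 0.0, 81.5]
ft_force: [-1.0, 0.1, 7.4]
finger_gap: 0.1
```

>>> drive_tool --moves '[[[0, 0, -0.3], 0], [[0, 0, -0.6], 0], [[0, 0, -0.9], 0], [[0, 0, -0.9], 0], [[0, 0, -0.9], 0], [[0, 0, -0.9], 0], [[0, 0, -0.9], 0], [[0, 0, -0.9], 0]]'

```text
time: 34.13
tool_pos: [472.2, -112.3, 115.3]
tcp_rot: [179.9, 0.0, 81.5]
ft_force: [-1.9, -0.3, 10.9]
finger_gap: -0.0
```

>>> drive_tool --moves '[[[0, 0, -0.3], 0], [[0, 0, -0.6], 0], [[0, 0, -0.7], 0], [[0, 0, -0.7], 0], [[0, 0, -0.7], 0], [[0, 0, -0.7], 0], [[0, 0, -0.7], 0], [[0, 0, -0.7], 0]]'

```text
time: 34.8
tool_pos: [472.4, -112.5, 115.1]
tcp_rot: [179.8, 0.1, 81.5]
ft_force: [-2.8, -1.3, 14.8]
finger_gap: -0.1
```

Run:
```python
from h import *
s=r.sense();print(s['tool_pos'],s['ft_force'])
```

```text
[ 472.42952857 -112.45603433  115.06096508] [-2.77816503 -1.31102242 14.75279309]
```

>>> drive_tool --moves '[[[0, 0, 1], 0], [[0, 0, 3], 0], [[0, 0, 10], 0], [[0, 0, 25], 0], [[0, 0, 45], 0], [[0, 0, 70], 0], [[0, 0, 95], 0], [[0, 0, 115], 0]]'

```text
time: 35.47
tool_pos: [471.2, -111.8, 229.9]
tcp_rot: [180.0, 0.0, 81.5]
ft_force: [1.3, -1.1, 0.6]
finger_gap: 0.3
```

>>> drive_tool --moves '[[[0, 15, 10], 0], [[0, 45, 20], 0], [[0, 80, 20], 0], [[0, 115, 20], 0], [[-5, 150, 20], 0], [[-10, 185, 20], 0], [[-15, 215, 20], 0], [[-15, 225, 20], 0]]'

```text
time: 36.13
tool_pos: [454.9, 116.7, 248.1]
tcp_rot: [-179.9, -0.1, 81.6]
ft_force: [0.6, 0.2, -0.9]
finger_gap: 0.3
```

Run:
```python
from h import *
snap('top','top10');snap('side','side10')
t=cv2.imread('pics/top10.png')
a=cv2.resize(t[205:280,190:290],None,fx=7.8,fy=7.8,interpolation=cv2.INTER_CUBIC)
cv2.imwrite('pics/t10a.png',a);print(r.sense()['tool_pos'],r.sense()['ft_force'])
t=cv2.imread('pics/side10.png')
cv2.imwrite('pics/s10a.png',cv2.resize(t[150:320,200:350],None,fx=3.5,fy=3.5,interpolation=cv2.INTER_CUBIC))
```

```text
[455.70968659 114.78773748 248.00344614] [-0.32789107 -0.25533097 -0.12248201]
```

View pics/t10a.png

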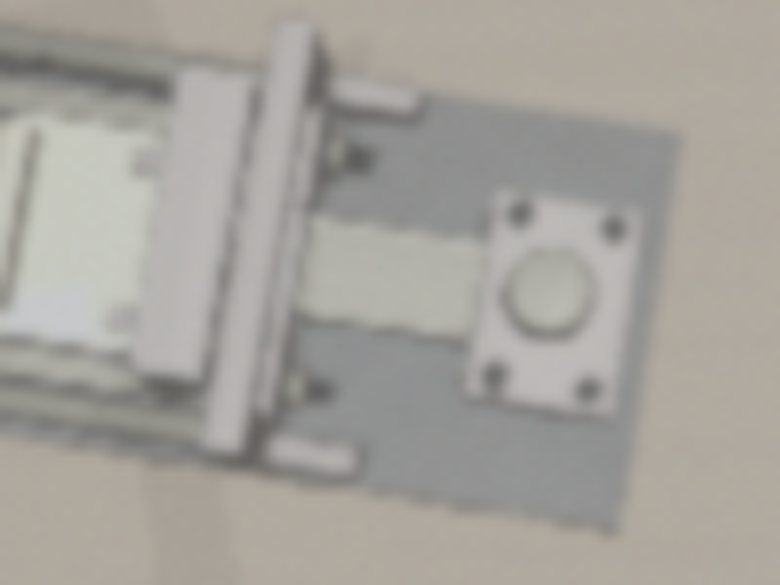

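View pics/s10a.png

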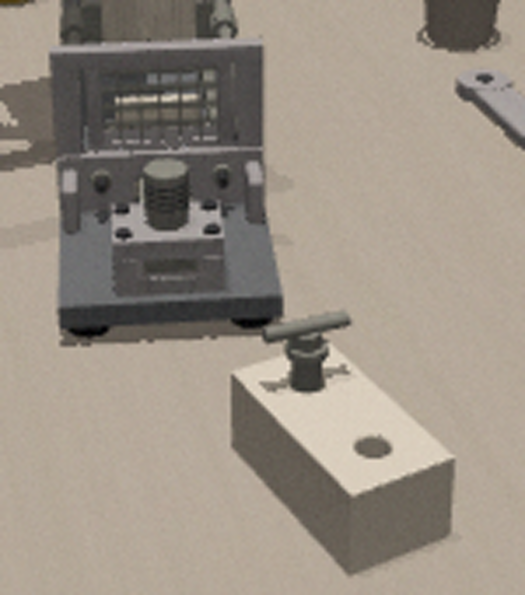

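Run:
```python
from h import *
T=Cam('top10');print(T.at((190+548/7.8-.44,205+293/7.8-.44),94.3))
s=r.sense();print(s['time'],abs(s['qd']).max())
r.hand_in()
```

```text
[ 470.91887225 -110.27899937   94.3       ]
36.2333 3.1166834445450924
the job is handed in; nothing more can be done
```

The frame is against its stop screws, and the tapered drift is in tight and standing on its own. I handed the job in at about 36 s of the 64 s; no verdict was reported.

- **Sliding the frame:** I pushed it from the heel. The force rose to 4–6 N where it met the rubber, then climbed sharply to about 21 N at the stops. When I backed off, the frame sprang back about 3 mm.
- **Fitting the drift:** I aimed it 3 mm off the lug hole's centre, away from the outlet, where the holes overlap. It went in without catching, drew at 3–8 N, then tightened to 14.5 N. I let go and pressed the head once more with shut fingers, to 14.8 N, and the tool sank only about 0.6 mm, part of it the arm giving.

**Last checks:**
- **Frame:** the last picture shows it about 3.5–4 mm further forward than after the spring-back, so it should be home.
- **Drift:** it is upright with its head about 2 mm from the lug hole's centre. By the arm's reading, its point is about 6 mm above the worktop.
- **Surroundings:** the plain pin still stands in its block. The tin was outside that last close-up, but the arm never came near it.
- **Not measured directly:** I could not read the force between drift and tongue; I judged it from the press force. Sideways force reached about 3.8 N in x during the final draw, and I eased it with a small shift. The last joint-speed reading before hand-in was still about 3 degrees/s, with the arm well clear of everything.

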